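# Tilt-test a lamp prototype with a lever jack

### The arm

A 6-joint arm with a two-finger parallel gripper is mounted at the origin on the work surface. World frame = base frame: x ahead of the robot, y to its left, z up, the work surface at z = 0. Lengths are in m, angles in rad, forces in N, time in s.
With the tool pointing down it reaches from about 0.3 to 1 m from the base axis. Payload 5.1 kg.
Tool frame: the origin (TCP) lies on the centre line of the jaws, within the pads' length; the fingertips stand 11 mm ahead of it and the grasp point (between the pads) lies 8 mm behind it; z points along the fingers, y is the line along which they close (so a half turn about z gives the same grasp; the last joint's range is limited). The gripper opens to 95 mm and grips with 3 to 60 N. Pads are 20 mm wide; open, the fingers measure 119 mm over their backs; the gripper's body (75 mm by 180 mm) begins 59 mm behind the grasp point.
Start: joints at [1.211, 0.124, 1.65, -0, 1.367, -0.083], TCP at [0.178, 0.625, 0.199] pointing down, gripper open.
Joint ranges: [-2.61, 2.61], [-1.02, 2.33], [0.03, 2.71], [-1.35, 4.49], [0.32, 2.68], [-2.91, 2.91]. Speed limits (rad/s): [2.57, 2.57, 3.14, 3.14, 3.14, 3.14].

### API

Orientations are given as a unit quaternion [w, x, y, z].
In Python, from cell import ctrl gives the robot as it stands.
- The arm moves only by the shell command python3 -m pendant 'ROWS' [FORCE]. ROWS is JSON, one flat list of numbers, 5 for each row, row after row: the shift along the tool's x, y, z each as a share of 30 cm, from -1 to 1, then the turn about the tool's z as a share of 90 degrees, from -1 to 1, then the closure, from -1 (fully open) to 1 (shut). In form: [x, y, z, yaw, gripper, x, y, z, yaw, gripper, ...]. A call has 1 to 10 rows; each row is the pose to reach, as a shift and turn from the pose commanded when the call began, along the tool's axes at that moment; what a row does not reach only later rows make up. A row lasts 1/12 s, in which the tool goes at most 41.7 mm and 7.16 degrees, less where a joint would pass 70% of its speed; a pose out of reach is approached as far as the arm can. A call with a number of a shift or a turn outside -1 to 1 is refused whole. A call with a gripper value outside its range is refused whole. The fingers move at their own pace and stop on an object; FORCE is the grip in N (left out, the last holds). Time passes only in rows, so rows that repeat a pose let the fingers close. It gives the time, the measured TCP pose, the force, the opening and the grip force at its end, in the units of the state.
- ctrl.sense(): the state, without advancing time (a new reading comes with each control period).
- ctrl.get_image(name): name is "scene" or "top" or "wrist"; returns the picture (384x512x3 uint8, red, green, blue); there is no depth.
- ctrl.calibration(name): a dict with "intrinsics" (3x3 intrinsics, pixels), "position" and "rotation" of the camera in the world; the wrist camera has in their place "hand_eye" (4x4, takes a point from camera to tool coordinates, whose origin is the TCP and whose axes are the flange's). Camera axes: x right, y down, z forward; pixel columns grow to the right and rows downward; lengths in m; the calibration is good to about 2 mm. A picture is of the moment at which its call begins: read the wrist's pose just before it. calibration takes no time and is no camera call.
- ctrl.finish_job(): hands the job in; it is judged then, once.
Trained networks look in the newest picture that a camera, given by its name, has taken for a name from the list of things; names that differ only in an ending like _2 or _b are one class to them, and where a whole thing is asked for, a point or a joint stands for the part that bears it (a point fixed in the world has none). Each returns a list of dicts, best first, with "confidence" (0 to 1); they miss things now and then, are a little off and sometimes report something else, mostly with a low value. They report only what shows in the picture. A call takes as long as a camera call. They do not tell look-alikes from the thing itself.
- ctrl.masks_of(name, camera): "pixels" (384x512 bool, what is visible of it) and "point" ([column, row] as shares, 0 to 1, of the picture: columns of its width, rows of its height, amid what is visible of it).
- ctrl.tip_of(name, camera): "point" ([column, row] as shares, 0 to 1, of the picture: columns of its width, rows of its height: a listed point, or the origin of a listed thing).
The state is a dict: "time": time; "qpos": joint angles; "joint_vel": joint speeds; "joint_torque": joint torques, N m; "ee_pos": TCP position; "tool_rot": TCP orientation; "wrist_force": force on the tool from outside, world axes, zero at the start; "torque": the same for the moment, N m; "width": finger opening in m; "gripper_force": force on a finger pad.
Only numpy, scipy, OpenCV 4.12 (cv2) and the standard library are available. Lean on these libraries where they do the work, as an engineer would, in place of code of your own. Each camera call takes 0.05 s, during which the arm holds its last target. There are 200 camera calls.

### The job

Tilt-test the lamp prototype on the tilt tester: turn the knob of the dial's peak pointer back to its zero stop, then set the lever jack so that its round saddle is centred under the lift pad at the round end of the plate's tongue. Pump the jack's handle all the way down to its stop, so that the jack alone lifts the plate with the prototype still standing on it, and leave the other things on the table where they are. The jack has no latch: finish while holding the handle down, without letting go.

Things in the scene. Friction and masses are not known exactly. Their poses are not given: they have to be found in the camera images.
- peak_pointer (a joint): angle of the dial's peak pointer and of its knob, rad. 0 = against the zero stop; grows clockwise seen from above, so it is reset by turning the knob counterclockwise. Stays where left (friction 0.012 N m). Face-up round dial, 86 mm across, face 138 mm above the table, at a corner of the tilt tester. As the plate rises, the thin live needle pushes the peak pointer along (22 rad per rad of tilt).
- peak_knob (a point): centre of the knurled aluminium knob on the dial's upright axis: cylinder 26 mm in diameter, sides from 152 to 174 mm above the table, this point at 166 mm. Axes turn with the knob: the dark pointer below it (35 mm long) and the black index line on its top lie along -x; z is up. A small pin on the dial's face is the zero stop.
- lift_pad (a point): centre of the underside of the lift pad, a flat steel disc 32 mm across under the tongue's round end; a small stud on the tongue's top marks the same centre. Plate down: underside 69 mm, stud top 86 mm above the table. Axes turn with the plate: z up, y level from pad to hinge. Hinge line 250 mm along +y, parallel to x, 77 mm above the table. Tester's base begins 55 mm along +y; clear before that.
- tilt_plate: hinged steel plate, 240 x 205 x 10 mm, 3.3 kg, with the tongue (34 mm wide with a 40 mm round end, 8 mm thick) on its free edge, beginning 45 mm from the pad's centre. Origin on the middle of the hinge line, axes as for lift_pad: z is upright when the plate is down; the jack's full stroke under the pad tilts it by about 0.11 rad.
- prototype: lamp prototype standing loose on the plate's anti-slip sheet: round wooden foot 84 mm wide, white seven-sided shade 100 mm wide, 150 mm high. Origin: centre of its underside, z up.
- jack_grip (a point): point to hold the loose lever jack by (0.9 kg): midway between its two upright grey side plates (44 mm over the outside, 100 mm long, 8 to 52 mm above the table); 36 mm above the table when it stands. x points to the saddle (its axis is 30 mm along +x), -x to the handle, z up. Foot 235 x 60 x 8 mm, from -170 to +65 mm along x. The lever's pivot pin, along y, is 30 mm along -x and 9 mm up.
- saddle_top (a point): centre of the top of the jack's round saddle, 38 mm in diameter, facing up; 62 mm above the table when lowered (7 mm below the pad). It rises 35 mm over the full stroke of the handle.
- jack_saddle: the jack's saddle and ram. Its origin is on the saddle's axis at the jack's underside when lowered; it rises with the saddle. Axes as for jack_grip.
- jack_handle (a joint): angle of the jack's pump handle, rad: 0 = up (it slopes up at 0.575 rad from the pivot), 0.60 = down on its stop (about level). A spring brings it back up when let go: 2 to 3 N at the hand-grip, about 10 N in all with the plate on the saddle.
- grip_center (a point): centre of the black rubber hand-grip on the handle's end: round bar, 24 mm in diameter, 80 mm long, running along the handle (pointing straight away from the pivot pin, square to the jack's y); this point is 180 mm from the pivot pin, about which it swings. 143 mm above the table with the handle up, 41 mm with it down. Axes turn with the handle.
- handle_grip: the rubber hand-grip at the handle's end. Its origin lies on the pivot pin.
- rod_vase: bystander, leave alone: white ceramic vase, 120 mm wide, filled with a tall fan of black rods. Origin at its underside.
- rod_bundle: bystander, leave alone: bundle of five black rods, 220 mm long, 27 mm high, lying flat. Origin at its underside.
- paper_cup: bystander, leave alone: white paper cup with lid, 84 mm wide, 112 mm high. Origin at its underside.
- card_tube: bystander, leave alone: short brown cardboard drum, 90 mm wide, 85 mm high. Origin at its underside.
- stick_pot: bystander, leave alone: glass pot of wooden sticks, 56 mm wide, 100 mm high. Origin at its underside.
- tape_roll: bystander, leave alone: roll of white tape lying flat, 96 mm wide, 25 mm high. Origin at its underside.
- glue_gun: bystander, leave alone: black glue gun lying on its side, about 150 mm long. Origin at its underside.
- folded_piece: bystander, leave alone: small six-sided folded white paper piece, 96 mm wide, 68 mm high. Origin at its underside.
There are look-alikes about, which are no part of the job. Leave any blue or pink look-alike of the prototype alone.

How it is judged:
On the way, in this order (a step that is already met when the one before it is completed fails the run):
1. the peak pointer is back at its zero stop (within 0.05 rad) with the plate still down (value of joint peak_pointer below 0.05 rad and angle between lift_pad's own z axis and vertical below 0.01 rad), for 0.2 s.
2. the jack stands with its saddle centred under the lift pad (within 12 mm), handle still up and the plate down (horizontal distance between saddle_top and lift_pad below 0.012 m and value of joint jack_handle below 0.1 rad and angle between lift_pad's own z axis and vertical below 0.01 rad and value of joint peak_pointer below 0.06 rad), for 0.2 s.
3. the handle is pumped down and the jack has lifted the plate (value of joint jack_handle above 0.54 rad and angle between lift_pad's own z axis and vertical above 0.085 rad and contact force between jack_saddle and tilt_plate above 4 N), for 0.2 s.
At the end, for the whole second after the job is handed in: Robot holds the handle within 0.06 rad of its stop (1 N or more on the hand-grip); saddle within 15 mm of the pad's centre and carrying the plate (4 N or more), robot off the plate; plate tilted 0.085 to 0.14 rad; peak pointer carried past 1.7 rad; prototype upright on the plate (all of step 3 and angle between lift_pad's own z axis and vertical below 0.14 rad and horizontal distance between saddle_top and lift_pad below 0.015 m and contact force between any of the fingers, the arm and handle_grip above 1 N and contact force between each of the arm, the fingers and tilt_plate below 0.5 N and value of joint peak_pointer above 1.7 rad and angle between prototype's own z axis and vertical below 0.2 rad); the arm keeps its last pose, push and grip.
It fails at once if the prototype falls over or slides off its place (more than 40 mm) (angle between prototype's own z axis and vertical above 0.3 rad or distance of prototype from where it was at the start of the episode above 0.04 m).
It fails at once if another thing on the table is pushed about (more than 30 mm) (distance of any of rod_vase, rod_bundle, paper_cup, card_tube, stick_pot, tape_roll, glue_gun, folded_piece from where it was at the start of the episode above 0.03 m).
It also fails if it takes over 72 s, if anything falls off the work surface, if the arm or the gripper's body presses on something with over 40 N, if the wrist force passes 120 N, or if a joint passes its speed limit or range.

## Working session

There is one attempt and no reset: what is moved stays moved. The work goes in short steps, Python scripts to look and compute and a shell command to move; the robot and the scene stay as the last step left them, time stands still between calls to the robot, and variables do not carry over. Pictures are saved under pics/ and viewed, at most 10 in all, crops included, and the job is handed in when it is done.

```bash
ls; mkdir -p pics; cat > h.py <<'E'
import numpy as np, cv2, json
from scipy.spatial.transform import Rotation as R
from cell import ctrl
def img(n,f=None):
    im=ctrl.get_image(n)
    if f: cv2.imwrite('pics/'+f,im[:,:,::-1])
    return im
def cam(n):
    c=ctrl.calibration(n);K=np.array(c['intrinsics'])
    if 'hand_eye' in c:
        s=ctrl.sense();H=np.array(c['hand_eye']);q=s['tool_rot']
        Rt=R.from_quat([q[1],q[2],q[3],q[0]]).as_matrix()
        return K,np.array(s['ee_pos'])+Rt@H[:3,3],Rt@H[:3,:3]
    return K,np.array(c['position']),np.array(c['rotation'])
def at_z(n,p,z):
    K,t,Rm=cam(n);d=Rm@np.linalg.inv(K)@np.array([p[0],p[1],1.])
    return t+d*(z-t[2])/d[2]
def px(n,P):
    K,t,Rm=cam(n);u=K@(Rm.T@(np.array(P)-t));return u[:2]/u[2]
def tips(name,n,z,k=3):
    o=[]
    for r in ctrl.tip_of(name,n)[:k]:
        p=np.array(r['point'])*[512,384];w=at_z(n,p,z)
        print(name,n,round(r['confidence'],2),p.round(1),w.round(4));o.append(w)
    return o
def state():
    s=ctrl.sense();q=s['tool_rot'];Rt=R.from_quat([q[1],q[2],q[3],q[0]]).as_matrix()
    print('t',round(s['time'],2),'tcp',np.round(s['ee_pos'],4),'x',Rt[:,0].round(3),'y',Rt[:,1].round(3),'z',Rt[:,2].round(3),'F',np.round(s['wrist_force'],1),'w',s['width'],s['gripper_force'],'q',np.round(s['qpos'],2))
    return s,Rt
def togo(P):
    s,Rt=state();d=Rt.T@(np.array(P)-s['ee_pos']);print('togo mm',(d*1000).round(1),'share',(d/.3).round(3))
E
python3 - <<'E'
from h import *
state()
for n in('scene','top'):
    img(n,n+'0.png'); print(n,cam(n)[1].round(2))
    for a,z in(('peak_knob',.166),('lift_pad',.078),('jack_grip',.036),('saddle_top',.062),('grip_center',.143),('prototype',.08),('rod_vase',0),('rod_bundle',0),('paper_cup',0),('card_tube',0),('stick_pot',0),('tape_roll',0),('glue_gun',0),('folded_piece',0)): tips(a,n,z)
a=cv2.imread('pics/scene0.png');b=cv2.imread('pics/top0.png')
cv2.imwrite('pics/s0.png',cv2.resize(a,(800,600),interpolation=cv2.INTER_CUBIC));cv2.imwrite('pics/t0.png',cv2.resize(b,(800,600),interpolation=cv2.INTER_CUBIC))
E
```

```text
pics
t 0.0 tcp [0.1774 0.6246 0.1977] x [-0.962  0.273  0.   ] y [ 0.273  0.962 -0.002] z [-0.001 -0.002 -1.   ] F [-0.9 -0.7  0.4] w 0.09530015459949699 0.0 q [ 1.21  0.12  1.65  0.    1.37 -0.08]
scene [1.22 0.44 1.16]Traceback (most recent call last):
  File "<stdin>", line 5, in <module>
  File "h.py", line 23, in tips
    p=np.array(r['point'])*[512,384];w=at_z(n,p,z)
                                       ~~~~^^^^^^^
  File "h.py", line 16, in at_z
    K,t,Rm=cam(n);d=Rm@np.linalg.inv(K)@np.array([p[0],p[1],1.])
                    ~~^~~~~~~~~~~~~~~~~
ValueError: matmul: Input operand 1 has a mismatch in its core dimension 0, with gufunc signature (n?,k),(k,m?)->(n?,m?) (size 3 is different from 4)
```

```bash
python3 - <<'E'
s=open('h.py').read()
s=s.replace("return K,np.array(c['position']),np.array(c['rotation'])","q=np.array(c['rotation']);return K,np.array(c['position']),R.from_quat(q[[1,2,3,0]]).as_matrix()")
open('h.py','w').write(s)
E
python3 - <<'E'
from h import *
for n in('scene','top'):
    print(ctrl.calibration(n)['rotation'])
    img(n,n+'0.png'); print(n,cam(n)[1].round(2))
    for a,z in(('peak_knob',.166),('lift_pad',.078),('jack_grip',.036),('saddle_top',.062),('grip_center',.143),('prototype',.08),('rod_vase',0),('rod_bundle',0),('paper_cup',0),('card_tube',0),('stick_pot',0),('tape_roll',0),('glue_gun',0),('folded_piece',0)): tips(a,n,z)
a=cv2.imread('pics/scene0.png');b=cv2.imread('pics/top0.png')
cv2.imwrite('pics/s0.png',cv2.resize(a,(800,600),interpolation=cv2.INTER_CUBIC));cv2.imwrite('pics/t0.png',cv2.resize(b,(800,600),interpolation=cv2.INTER_CUBIC))
E
```

```text
[-0.15754747  0.43867474  0.83666867 -0.28762615]
scene [1.22 0.44 1.16]
peak_knob scene 0.44 [304.4 191.4] [0.4694 0.1372 0.166 ]
lift_pad scene 0.89 [270.8 220.5] [0.5747 0.0804 0.078 ]
lift_pad scene 0.25 [136.5 174.5] [ 0.6849 -0.4289  0.078 ]
lift_pad scene 0.23 [166.6 226.6] [ 0.7903 -0.1867  0.078 ]
jack_grip scene 0.89 [214.5 187. ] [ 0.544  -0.1848  0.036 ]
saddle_top scene 0.57 [222.3 176.6] [ 0.5042 -0.1771  0.062 ]
grip_center scene 0.67 [175.5 197. ] [ 0.7136 -0.2033  0.143 ]
prototype scene 0.85 [340.7 212.7] [0.4142 0.2576 0.08  ]
prototype scene 0.84 [430.7 237. ] [0.3338 0.5409 0.08  ]
prototype scene 0.59 [298.2 253.3] [0.6305 0.2187 0.08  ]
rod_vase scene 0.96 [385.1 298.5] [0.5703 0.5062 0.    ]
rod_bundle scene 0.86 [271.4 186.4] [ 0.3959 -0.029   0.    ]
paper_cup scene 0.91 [187.5 248.6] [ 0.7853 -0.1142  0.    ]
card_tube scene 0.6 [221.4 267.6] [0.7764 0.0229 0.    ]
card_tube scene 0.56 [296.8 252.4] [0.5869 0.1967 0.    ]
stick_pot scene 0.53 [165.8 229.6] [ 0.7705 -0.2258  0.    ]
tape_roll scene 0.69 [221.1 269.3] [0.7818 0.0258 0.    ]
tape_roll scene 0.
[... 636 characters left out ...]
062 ]
grip_center top 0.62 [319.3 133.6] [ 0.709  -0.2023  0.143 ]
prototype top 0.89 [201.3 245.7] [0.342  0.2235 0.08  ]
prototype top 0.88 [204.9 164.1] [0.633  0.2075 0.08  ]
prototype top 0.77 [117.9 270.2] [0.2714 0.5079 0.08  ]
rod_vase top 0.61 [127.4 184.3] [0.5888 0.5118 0.    ]
rod_bundle top 0.97 [272.1 234.6] [ 0.3766 -0.025   0.    ]
rod_bundle top 0.27 [204.6 163. ] [0.6598 0.2194 0.    ]
card_tube top 0.71 [250.4 128.6] [0.7914 0.0392 0.    ]
stick_pot top 0.48 [319.3 134.3] [ 0.7568 -0.2274  0.    ]
tape_roll top 0.57 [394.4 209.3] [ 0.451  -0.4854  0.    ]
glue_gun top 0.79 [394.1 156.9] [ 0.6535 -0.5076  0.    ]
folded_piece top 0.88 [353.3 235.2] [ 0.3617 -0.3232  0.    ]
```

View pics/t0.png

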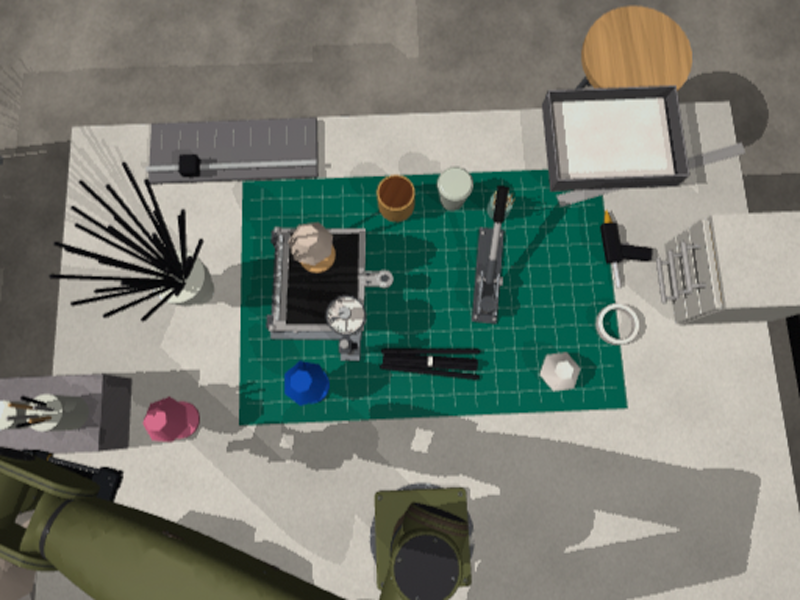

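View pics/s0.png

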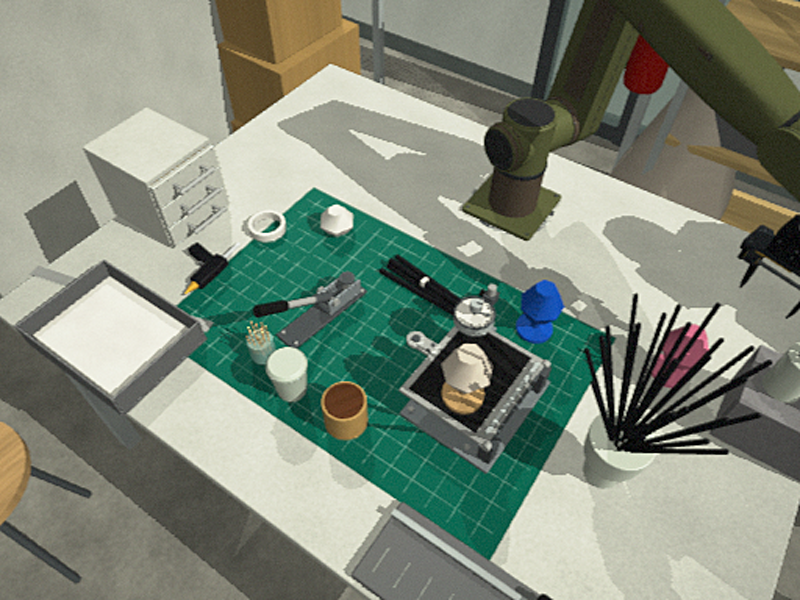

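```bash
python3 - <<'E'
from h import *
print(np.array(ctrl.calibration('wrist')['hand_eye']).round(3),ctrl.calibration('wrist')['intrinsics'])
E
python3 -m pendant '[0,0,-0.3,0,-1, 0,0,-0.5,0,-1, -0.12,-0.13,-0.5,0,-1, -0.24,-0.26,-0.5,0,-1, -0.36,-0.39,-0.5,0,-1, -0.48,-0.52,-0.5,0,-1, -0.58,-0.64,-0.5,0,-1, -0.58,-0.64,-0.5,0,-1]'
```

```text
[[-0.002 -0.971 -0.238  0.068]
 [ 1.    -0.002  0.001 -0.001]
 [-0.001 -0.238  0.971 -0.185]
 [ 0.     0.     0.     1.   ]] [[309.96141403   0.         257.07002181]
 [  0.         309.96141403 192.22304829]
 [  0.           0.           1.        ]]
time: 2.27
ee_pos: [0.2803, 0.4177, 0.348]
tool_rot: [0.0, 0.138, 0.99, 0.0]
wrist_force: [1.2, 0.1, 0.3]
width: 0.0952
gripper_force: 0.0
```

```bash
python3 -m pendant '[-0.12,-0.13,0,0,-1, -0.24,-0.26,0,0,-1, -0.36,-0.38,0,0,-1, -0.48,-0.5,0,0,-1, -0.6,-0.62,0,0,-1, -0.7,-0.73,0,0,-1, -0.73,-0.755,0,0,-1, -0.73,-0.755,0,0,-1]'
python3 - <<'E'
from h import *
state()
im=img('wrist','w1.png')
tips('peak_knob','wrist',.166);tips('lift_pad','wrist',.086);tips('jack_grip','wrist',.036);tips('saddle_top','wrist',.062);tips('grip_center','wrist',.143);tips('prototype','wrist',.08);tips('rod_bundle','wrist',0);tips('card_tube','wrist',0)
cv2.imwrite('pics/w1b.png',cv2.resize(im[:,:,::-1],(800,600),interpolation=cv2.INTER_CUBIC))
E
```

```text
time: 2.93
ee_pos: [0.4298, 0.1383, 0.3475]
tool_rot: [0.001, 0.139, 0.99, -0.0]
wrist_force: [1.0, 0.9, 0.0]
width: 0.0952
gripper_force: 0.0
t 2.93 tcp [0.4298 0.1383 0.3475] x [-0.961  0.276 -0.001] y [ 0.276  0.961 -0.001] z [ 0.001 -0.001 -1.   ] F [1.  0.9 0. ] w 0.09524434190522577 0.0 q [ 0.19 -0.38  1.86 -0.    1.66 -1.1 ]
lift_pad wrist 0.63 [240.7 259.2] [0.5651 0.0739 0.086 ]
prototype wrist 0.7 [305.8  85.5] [0.3413 0.2374 0.08  ]
prototype wrist 0.68 [339.7 272.6] [0.6336 0.2221 0.08  ]
rod_bundle wrist 0.6 [155.4 158.8] [ 0.3833 -0.0268  0.    ]
```

View pics/w1b.png

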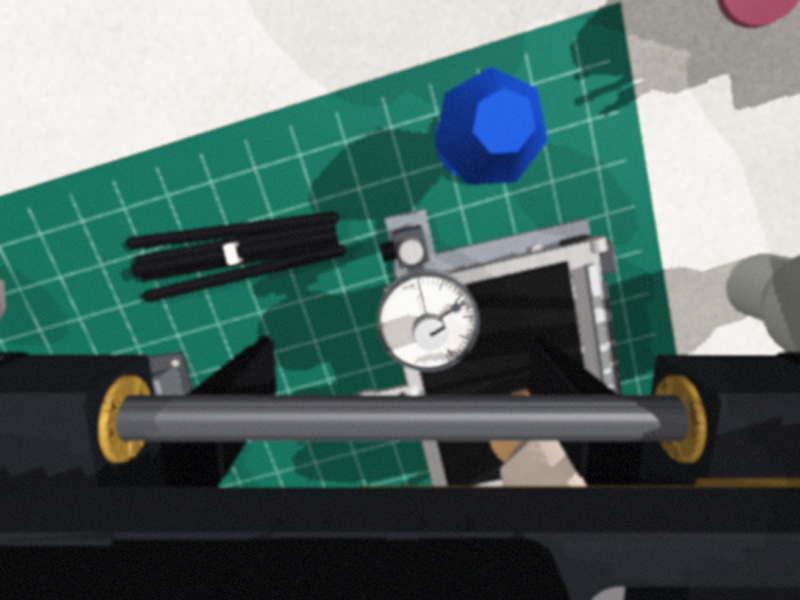

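```bash
python3 - <<'E'
from h import *
im=cv2.imread('pics/w1.png')
c=im[165:245,235:315];cv2.imwrite('pics/w1c.png',cv2.resize(c,(560,560),interpolation=cv2.INTER_CUBIC))
print(at_z('wrist',(275,212),.174), px('wrist',[.4776,.1437,.166]))
E
```

```text
[0.47675266 0.15104852 0.174     ] [269.07316619 212.24002498]
```

View pics/w1c.png

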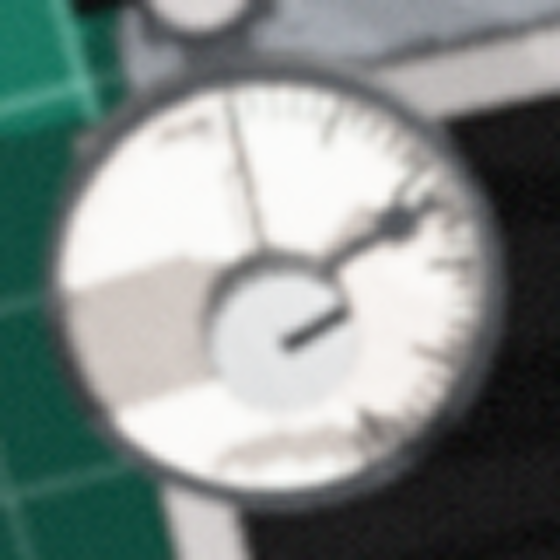

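```bash
python3 - <<'E'
from h import *
print(at_z('wrist',(275.7,212.9),.174).round(4),at_z('wrist',(274.5,206),.140).round(4))
print(px('top',[.4776,.152,.166]),px('wrist',[.4298,.1383,.3395]))
t=cv2.imread('pics/top0.png');cv2.imwrite('pics/t0c.png',cv2.resize(t[140:240,170:270],(600,600),interpolation=cv2.INTER_CUBIC))
tips('peak_knob','wrist',.166)
for n in('top','scene'):
  for r in ctrl.masks_of('peak_knob',n)[:2]:
    m=np.argwhere(r['pixels']).mean(0)[::-1] if r['pixels'].any() else (0,0);print(n,r['confidence'],r['pixels'].sum(),m,at_z(n,m,.165))
E
```

```text
[0.4781 0.1516 0.174 ] [0.4794 0.1517 0.14  ]
[218.67894153 201.81645812] [252.31761844 227.00006718]
top 0.54 65 [219.72307692 200.70769231] [0.481356   0.14857121 0.165     ]
scene 0.39 88 [305.28409091 196.06818182] [0.48362068 0.14887926 0.165     ]
```

View pics/t0c.png

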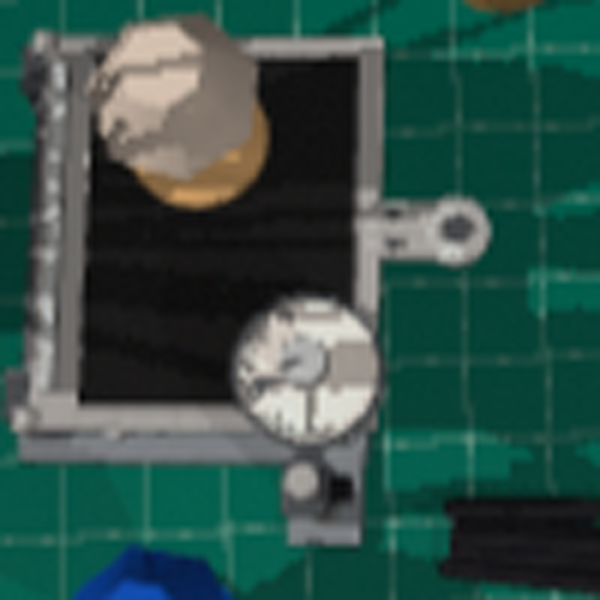

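```bash
python3 -m pendant '[-0.05,0.03,0.1,0.08,-0.1, -0.1,0.06,0.2,0.16,-0.1, -0.146,0.087,0.3,0.24,-0.1, -0.146,0.087,0.37,0.333,-0.1, -0.146,0.087,0.37,0.333,-0.1, -0.146,0.087,0.37,0.333,-0.1]'
python3 - <<'E'
from h import *
s,_=state()
im=img('wrist','w2.png')
print('pred knob',px('wrist',[.479,.1513,.174]))
cv2.imwrite('pics/w2b.png',cv2.resize(im[140:270,170:340,::-1],(680,520),interpolation=cv2.INTER_CUBIC))
E
```

```text
time: 4.03
ee_pos: [0.4771, 0.1549, 0.2353]
tool_rot: [-0.001, 0.388, 0.922, -0.001]
wrist_force: [-0.3, -0.8, 0.6]
width: 0.0605
gripper_force: 0.0
t 4.03 tcp [0.4771 0.1549 0.2353] x [-0.699  0.716  0.002] y [ 0.716  0.699 -0.003] z [-0.003 -0.001 -1.   ] F [-0.3 -0.8  0.6] w 0.06046495697483332 0.0 q [ 0.21 -0.23  1.93  0.    1.45 -0.57]
pred knob [256.35161594 204.0540367 ]
```

View pics/w2b.png

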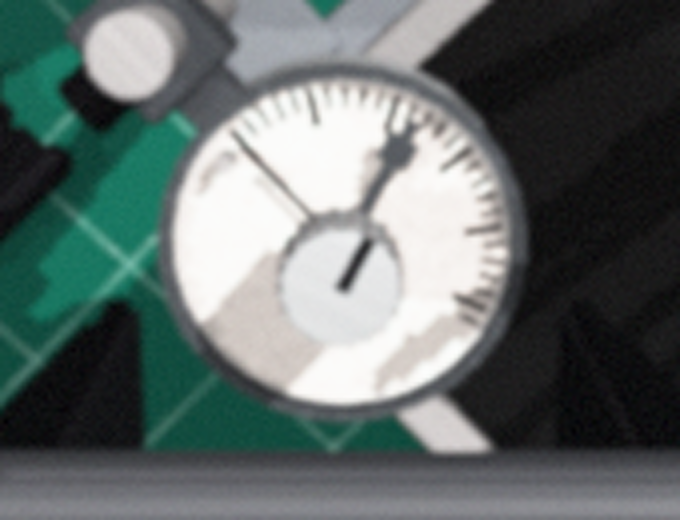

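```bash
python3 - <<'E'
from h import *
print(at_z('wrist',(255.5,211.3),.174).round(4)); togo([.479,.1513,.164]);togo([.481,.148,.164])
E
```

```text
[0.4829 0.1463 0.174 ]
t 4.08 tcp [0.4781 0.155  0.2373] x [-0.699  0.715 -0.   ] y [0.715 0.699 0.001] z [ 0.001  0.    -1.   ] F [ 0.4 -0.6 -0.6] w 0.056740498533141746 0.0 q [ 0.21 -0.23  1.93  0.    1.45 -0.57]
togo mm [-3.2 -2.  73.3] share [-0.011 -0.007  0.244]
t 4.08 tcp [0.4781 0.155  0.2373] x [-0.699  0.715 -0.   ] y [0.715 0.699 0.001] z [ 0.001  0.    -1.   ] F [ 0.4 -0.6 -0.6] w 0.056740498533141746 0.0 q [ 0.21 -0.23  1.93  0.    1.45 -0.57]
togo mm [-7.  -2.8 73.4] share [-0.023 -0.009  0.245]
```

```bash
python3 -m pendant '[-0.025,-0.008,0.1,0,-0.1, -0.025,-0.008,0.2,0,-0.1, -0.025,-0.008,0.243,0,-0.1, -0.025,-0.008,0.243,0,0.3, -0.025,-0.008,0.243,0,0.8, -0.025,-0.008,0.243,0,0.9, -0.025,-0.008,0.243,0,0.9, -0.025,-0.008,0.243,0,0.9]' 6
python3 -m pendant '[0,0,0,-0.08,0.9, 0,0,0,-0.16,0.9, 0,0,0,-0.24,0.9, 0,0,0,-0.32,0.9, 0,0,0,-0.4,0.9, 0,0,0,-0.48,0.9, 0,0,0,-0.56,0.9, 0,0,0,-0.64,0.9, 0,0,0,-0.64,0.9]'
```

```text
time: 4.75
ee_pos: [0.4826, 0.148, 0.1656]
tool_rot: [0.001, 0.389, 0.921, 0.001]
wrist_force: [-0.2, -0.3, 0.4]
width: 0.0242
gripper_force: 0.0
time: 5.5
ee_pos: [0.482, 0.1478, 0.1645]
tool_rot: [0.001, -0.104, 0.995, 0.0]
wrist_force: [0.1, -0.1, 0.7]
width: 0.0048
gripper_force: 0.0
```

```bash
python3 - <<'E'
from h import *
state();im=img('wrist','w3.png');s=img('scene','s3.png')
a=cv2.resize(im[120:300,150:380,::-1],(460,360));b=cv2.resize(s[150:240,240:355,::-1],(460,360),interpolation=cv2.INTER_CUBIC)
cv2.imwrite('pics/w3b.png',np.vstack([a,b])[:600] if 0 else np.vstack([cv2.resize(a,(380,300)),cv2.resize(b,(380,300))]))
E
```

```text
t 5.5 tcp [0.482  0.1478 0.1645] x [-0.978 -0.206 -0.002] y [-0.206  0.978 -0.   ] z [ 0.002  0.    -1.   ] F [ 0.1 -0.1  0.7] w 0.004767946853873801 0.0 q [ 0.19 -0.18  2.01 -0.    1.31 -1.59]
```

View pics/w3b.png

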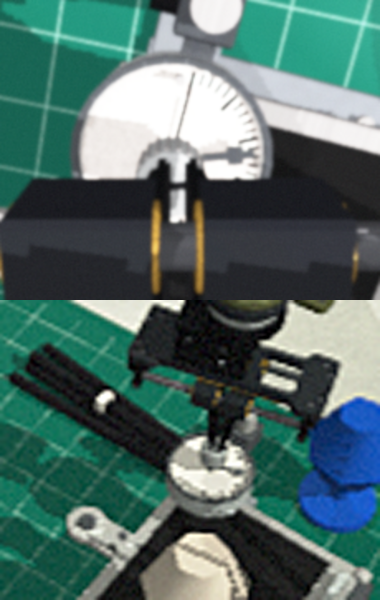

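```bash
python3 - <<'E'
from h import *
for z in(.14,.1535,.1645,.174,.2): print(z,'scene',px('scene',[.482,.148,z]).round(1),'top',px('top',[.482,.148,z]).round(1),'wrist',px('wrist',[.482,.148,z]).round(1))
im=img('wrist','w4.png');s=cv2.imread('pics/s3.png')
a=cv2.resize(im[150:250,190:310,::-1],(480,400),interpolation=cv2.INTER_CUBIC);b=cv2.resize(s[165:215,280:330],(400,400),interpolation=cv2.INTER_CUBIC)
cv2.imwrite('pics/w4b.png',cv2.resize(np.hstack([a,b]),(800,364)))
E
```

```text
0.14 scene [304.4 200.3] top [220.6 201.8] wrist [257.  215.7]
0.1535 scene [304.9 197.8] top [220.2 201.1] wrist [257.1 222. ]
0.1645 scene [305.3 195.7] top [219.9 200.5] wrist [257.1 227.8]
0.174 scene [305.6 193.9] top [219.6 200. ] wrist [257.1 233.4]
0.2 scene [306.5 188.8] top [218.8 198.6] wrist [257.2 251.8]
```

View pics/w4b.png

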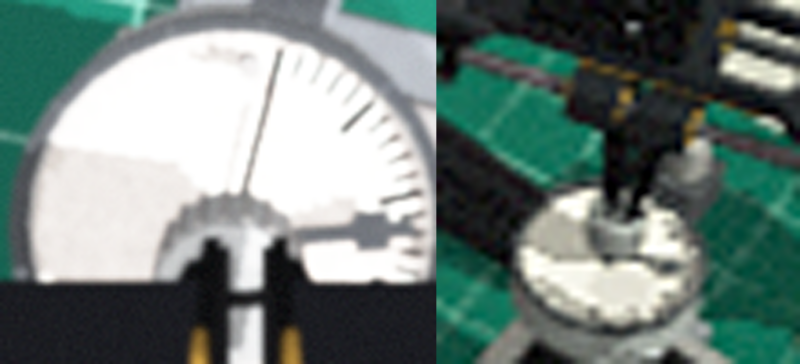

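```bash
python3 -m pendant '[0,0,0,0,-0.2, 0,0,-0.05,0.08,-0.2, 0,0,-0.05,0.16,-0.2, 0,0,-0.05,0.24,-0.2, 0,0,-0.05,0.32,-0.2, 0,0,-0.05,0.4,-0.2, 0,0,-0.05,0.48,-0.2, 0,0,-0.05,0.5,-0.2, 0,0,0,0.5,-0.2]'
python3 - <<'E'
from h import *
state(); im=img('wrist','w5.png')
for r in ctrl.masks_of('peak_knob','wrist')[:2]:
    m=np.argwhere(r['pixels']);print(r['confidence'],len(m),m.min(0),m.max(0),m.mean(0)); print(at_z('wrist',m.mean(0)[::-1],.170))
print('pred',px('wrist',[.482,.148,.174]),px('wrist',[.482,.148,.152]))
E
```

```text
time: 6.4
ee_pos: [0.4837, 0.1481, 0.1667]
tool_rot: [0.003, 0.287, 0.958, 0.001]
wrist_force: [1.2, -0.1, -0.1]
width: 0.0556
gripper_force: 0.0
t 6.4 tcp [0.4837 0.1481 0.1667] x [-0.835  0.55  -0.004] y [0.55  0.835 0.004] z [ 0.006  0.001 -1.   ] F [ 1.2 -0.1 -0.1] w 0.055628539484111623 0.0 q [ 0.19 -0.18  2.    0.    1.31 -0.8 ]
0.9 1865 [179 232] [250 287] [222.30723861 255.95174263]
[0.47409449 0.14931037 0.17      ]
pred [261.40768561 236.21428935] [261.0157685  223.83064536]
```

```bash
python3 - <<'E'
from h import *
m=ctrl.masks_of('peak_knob','wrist')[0]['pixels']
for r in range(176,254,4):
    c=np.where(m[r])[0]; print(r,c.min() if len(c) else '',c.max() if len(c) else '')
g=cv2.cvtColor(cv2.imread('pics/w5.png'),cv2.COLOR_BGR2GRAY)
for r in range(196,256,6): print(r,g[r,190:320:4])
E
```

```text
176  
180 283 287
184 276 284
188 274 285
192 273 281
196 269 273
200 265 270
204 246 267
208 239 267
212 236 270
216 234 272
220 233 273
224 232 274
228 232 275
232 233 275
236 234 275
240 236 271
244 239 268
248 245 261
252  
196 [119  91 100 236 247 252 252 251 251 252 252 251 232 148 247 249 250 251
 229 183  91 196 245 247 250 235 238 238 115 156  97  29  26]
202 [ 59  83 115 244 251 250 251 252 251 251 251 251 251 225 121 189 173 209
 142  91 237 247 244 244 247 247 247 237 177 176  91  42  24]
208 [ 85  92 162 246 250 251 251 251 251 252 247 250 199 120 137 147 160 134
 157 142 242 244 245 245 243 242 243 241 186 155  86  69  23]
214 [ 58  93 145 230 244 251 252 251 237 207 208 161 108 200 234 234 235 238
 238 144 149 243 244 245 242 244 240 240 219 160  59  45  16]
220 [ 55  78  54   8  18 249 236 203 205 209 207 132 211 213 215 213 227 209
  37 153 230 221 246 246 245 245 243 240 239  70  11  12  16]
226 [ 35  15  14  18  22 194 201 205 207 207 199 178 213 217 213 212 160  29
 192 214 221 210 244 245 242 244 245 179 238  65  14  13  14]
232 [ 14   9  13  26  19 171 201 208 202 205 208 187 209 207 212 216 161 209
 214 208 217 215 245 246 245 246 236 154 156  18  12  15   8]
238 [ 10   7  24  20  21 156 204 204 206 208 207 193 209 208 207 207 211 214
 211 195 147 249 251 251 181  86 158 142  52  16  13  14  16]
244 [ 11  20  20  22  20  67 180 211 205 198 204 205 193 204 210 209 206 185
 138 155 245 229 208 205 171 153 174  58  57  14  14  13  18]
250 [ 18  23  20  21  25  43  50 131 200 202 202 208 203 209 229 244 248 245
 219 212 208 208 207 242 234 182  82  85  28  14   6  15   9]
```

```bash
python3 -m pendant '[0.006,-0.004,0.02,0,-0.2, 0.006,-0.004,0.037,0,-0.2, 0.006,-0.004,0.037,0,0, 0.006,-0.004,0.037,0,0.7, 0.006,-0.004,0.037,0,0.9, 0.006,-0.004,0.037,0,0.9, 0.006,-0.004,0.037,0,0.9, 0.006,-0.004,0.037,0,0.9, 0.006,-0.004,0.037,0,0.9]' 6
```

```text
time: 7.3
ee_pos: [0.4796, 0.1478, 0.1527]
tool_rot: [0.0, 0.286, 0.958, 0.0]
wrist_force: [0.1, 1.0, 0.4]
width: 0.0256
gripper_force: 6.0
```

```bash
python3 -m pendant '[0,0,0,-0.07,0.9, 0,0,0,-0.14,0.9, 0,0,0,-0.21,0.9, 0,0,0,-0.28,0.9, 0,0,0,-0.35,0.9, 0,0,0,-0.42,0.9, 0,0,0,-0.49,0.9, 0,0,0,-0.56,0.9, 0,0,0,-0.63,0.9, 0,0,0,-0.7,0.9]'
python3 -m pendant '[0,0,0,-0.06,0.9, 0,0,0,-0.11,0.9, 0,0,0,-0.16,0.9, 0,0,0,-0.21,0.9, 0,0,0,-0.26,0.9, 0,0,0,-0.28,0.9, 0,0,0,-0.28,0.9]'
python3 - <<'E'
from h import *
s,_=state();print(s['torque']);im=img('wrist','w6.png')
cv2.imwrite('pics/w6b.png',cv2.resize(im[130:270,170:340,::-1],(680,560),interpolation=cv2.INTER_CUBIC))
E
```

```text
time: 8.13
ee_pos: [0.4806, 0.1441, 0.1527]
tool_rot: [0.0, -0.259, 0.966, -0.004]
wrist_force: [5.4, -11.9, -1.1]
width: 0.0256
gripper_force: 6.0
time: 8.72
ee_pos: [0.4812, 0.1434, 0.1527]
tool_rot: [-0.0, -0.462, 0.887, -0.005]
wrist_force: [5.4, -13.6, -1.0]
width: 0.0258
gripper_force: 6.0
t 8.72 tcp [0.4812 0.1434 0.1527] x [-0.573 -0.819  0.005] y [-0.819  0.573 -0.009] z [ 0.004 -0.009 -1.   ] F [  5.4 -13.6  -1. ] w 0.02583804818119139 6.000008136034012 q [ 0.19 -0.18  2.02 -0.01  1.29 -2.34]
[-2.32953593 -0.93296591 -0.1586364 ]
```

View pics/w6b.png

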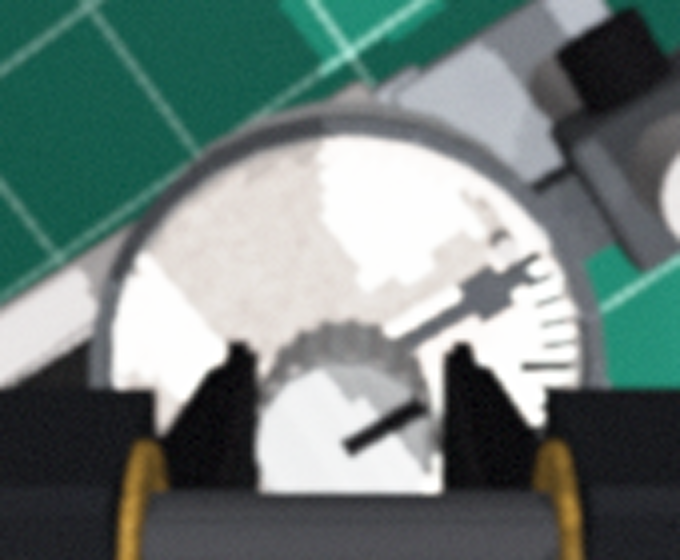

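```bash
python3 -m pendant '[0,0,0,-0.05,0.9, 0,0,0,-0.05,0.9, 0,0,0,-0.05,0,  0,0,0,-0.05,-0.3, 0,0,-0.1,-0.05,-0.3, 0,0,-0.2,-0.05,-0.3, 0,0,-0.3,-0.05,-0.4, 0,0,-0.3,-0.05,-0.4]'
python3 - <<'E'
from h import *
s,_=state();im=img('wrist','w7.png')
r=ctrl.masks_of('peak_knob','wrist')
for q in r[:1]:
    m=q['pixels'];p=np.argwhere(m);print(q['confidence'],len(p),p.min(0),p.max(0))
    g=cv2.cvtColor(im,cv2.COLOR_RGB2GRAY)
    d=np.argwhere(m&(g<110));print(len(d))
    # far half of dark pixels from knob centre
    c=px('wrist',[.481,.148,.145]);v=d[:,::-1]-c;rr=np.hypot(*v.T);k=rr>18
    print(c,[ (a.round(0),round(float(np.degrees(np.arctan2(-a[1],a[0]))),1)) for a in v[k][::6]])
# world directions: project index/pointer px at z .145
    P=np.array([at_z('wrist',x[::-1],.145)[:2] for x in d[k]]);print(P.mean(0),np.degrees(np.arctan2(*(P.mean(0)-[.481,.148])[::-1])))
E
```

```text
time: 9.43
ee_pos: [0.4823, 0.1485, 0.2498]
tool_rot: [0.005, -0.496, 0.868, -0.002]
wrist_force: [0.6, -0.4, 1.0]
width: 0.0608
gripper_force: 0.0
t 9.43 tcp [0.4823 0.1485 0.2498] x [-0.508 -0.862 -0.008] y [-0.861  0.508 -0.008] z [ 0.011  0.003 -1.   ] F [ 0.6 -0.4  1. ] w 0.0607604918490665 0.0 q [ 0.19 -0.24  1.91  0.    1.46 -2.42]
0.95 838 [168 241] [205 286]
48
[254.81521835 189.90715775] [(array([ 25., -21.]), 39.7), (array([ 26., -20.]), 37.2), (array([ 26., -19.]), 35.8), (array([ 26., -18.]), 34.4), (array([ 26., -17.]), 32.8)]
[0.45109674 0.14474093] -173.78005133937512
```

```bash
python3 -m pendant '[0.09,-0.08,0,0.08,-0.6, 0.19,-0.165,0,0.16,-1, 0.28,-0.25,0,0.24,-1, 0.38,-0.335,0,0.32,-1, 0.47,-0.415,0,0.4,-1, 0.56,-0.495,0,0.48,-1, 0.66,-0.58,0,0.56,-1, 0.75,-0.66,0,0.64,-1, 0.843,-0.744,0,0.722,-1, 0.843,-0.744,0,0.722,-1]'
python3 -m pendant '[0,0,0,0,-1, 0,0,0,0,-1]'
python3 - <<'E'
from h import *
s,_=state();im=img('wrist','w8.png')
tips('saddle_top','wrist',.062);tips('jack_grip','wrist',.036);tips('grip_center','wrist',.143)
for n in('jack_grip','saddle_top'):
  for n2 in('wrist','top'):
    for r in ctrl.masks_of(n,n2)[:1]:
      p=np.argwhere(r['pixels']);print(n,n2,round(r['confidence'],2),len(p),p.min(0),p.max(0),at_z(n2,p.mean(0)[::-1],.05).round(4))
      if n=='jack_grip':
        (c,wh,a)=cv2.minAreaRect(p[:,::-1].astype(np.float32));print(c,wh,a)
print('stud',at_z('top',(246.3,178),.086))
im0=img('top','top1.png');tips('lift_pad','top',.078);tips('lift_pad','scene',.078)
img('top');tips('jack_grip','top',.036);tips('saddle_top','top',.062);tips('grip_center','top',.143)
E
```

```text
time: 10.37
ee_pos: [0.5424, -0.1883, 0.2395]
tool_rot: [-0.002, 0.053, 0.999, -0.0]
wrist_force: [0.3, -0.5, 0.2]
width: 0.0953
gripper_force: 0.0
time: 10.53
ee_pos: [0.5423, -0.1828, 0.2406]
tool_rot: [-0.001, 0.048, 0.999, 0.001]
wrist_force: [0.2, -0.1, -0.9]
width: 0.0952
gripper_force: 0.0
t 10.53 tcp [ 0.5423 -0.1828  0.2406] x [-0.995  0.095  0.003] y [0.095 0.995 0.002] z [-0.003  0.002 -1.   ] F [ 0.2 -0.1 -0.9] w 0.09520116027630793 0.0 q [-0.42 -0.07  1.78  0.    1.44 -1.89]
saddle_top wrist 0.68 [261.4 147.2] [ 0.51   -0.1738  0.062 ]
jack_grip wrist 0.68 [259.2 171.5] [ 0.5433 -0.1793  0.036 ]
jack_grip wrist 0.95 6228 [115 234] [310 283] [ 0.5638 -0.1838  0.05  ]
(255.831787109375, 212.9744873046875) (46.24534225463867, 194.5960693359375) 2.9108378887176514
jack_grip top 0.59 1102 [119 303] [206 324] [ 0.6039 -0.1867  0.05  ]
(313.62872314453125, 162.21287536621094) (16.61712074279785, 87.86178588867188) 5.710593223571777
saddle_top wrist 0.58 795 [130 246] [162 276] [ 0.5107 -0.1754  0.05  ]
saddle_top top 0.46 73 [190 308] [199 317] [ 0.5109 -0.1761  0.05  ]
stud [0.57372633 0.05996616 0.086     ]
lift_pad top 0.84 [245.1 181.3] [0.5637 0.0649 0.078 ]
jack_grip top 0.4 [390.3 163.1] [ 0.6201 -0.4773  0.036 ]
grip_center top 0.57 [318.8 130.9] [ 0.719  -0.2014  0.143 ]
```

```bash
python3 -m pendant '[0.006,0.012,0.13,0.028,-1, 0.006,0.012,0.26,0.028,-1, 0.006,0.012,0.39,0.028,-1, 0.006,0.012,0.52,0.028,-1, 0.006,0.012,0.63,0.028,-1, 0.006,0.012,0.7,0.028,-1, 0.006,0.012,0.729,0.028,-1, 0.006,0.012,0.729,0.028,-1]'
python3 - <<'E'
from h import *
s,_=state();im=img('wrist','w9.png')
for n in('saddle_top','jack_grip'):
    for r in ctrl.masks_of(n,'wrist')[:1]:
      p=np.argwhere(r['pixels']);print(n,round(r['confidence'],2),len(p),p.min(0),p.max(0),cv2.minAreaRect(p[:,::-1].astype(np.float32)),at_z('wrist',p.mean(0)[::-1],.062).round(4))
print(px('wrist',[.510,-.175,.062]))
E
```

```text
time: 11.95
ee_pos: [0.5397, -0.1791, 0.021]
tool_rot: [-0.002, 0.07, 0.998, 0.001]
wrist_force: [0.3, 1.0, 1.0]
width: 0.0953
gripper_force: 0.0
t 11.95 tcp [ 0.5397 -0.1791  0.021 ] x [-0.99   0.14   0.005] y [0.14  0.99  0.001] z [-0.005  0.002 -1.   ] F [0.3 1.  1. ] w 0.09529468014218072 0.0 q [-0.41  0.13  1.97 -0.    1.05 -1.85]
saddle_top 0.57 4664 [155 217] [230 294] ((255.5, 192.5), (75.0, 77.0), 90.0) [ 0.5109 -0.177   0.062 ]
jack_grip 0.6 14936 [119 199] [311 306] ((252.5, 215.0), (192.0, 107.0), 90.0) [ 0.5187 -0.1784  0.062 ]
[259.5594775  188.71724081]
```

```bash
python3 -m pendant '[0,0,0.03,0,-1, 0,0,0.053,0,-1, 0,0,0.053,0,-1]'
python3 -m pendant '[0,0,0,0,-0.5, 0,0,0,0,0, 0,0,0,0,0.4, 0,0,0,0,0.6, 0,0,0,0,0.6, 0,0,0,0,0.6, 0,0,0,0,0.6]' 50
```

```text
time: 12.35
ee_pos: [0.5411, -0.1795, 0.0069]
tool_rot: [-0.001, 0.07, 0.998, 0.0]
wrist_force: [-0.4, -0.1, -0.4]
width: 0.095
gripper_force: 0.0
time: 12.93
ee_pos: [0.5417, -0.1798, 0.0079]
tool_rot: [0.0, 0.07, 0.998, -0.0]
wrist_force: [0.3, 0.3, -0.7]
width: 0.0537
gripper_force: 0.0
```

```bash
python3 -m pendant '[0,0,0,0,0.6, 0,0,0,0,0.6, 0,0,0,0,0.6, 0,0,0,0,0.6]'
```

```text
time: 13.27
ee_pos: [0.5416, -0.1801, 0.0078]
tool_rot: [-0.0, 0.07, 0.998, -0.0]
wrist_force: [-0.4, -1.5, -0.4]
width: 0.0437
gripper_force: 49.9
```

```bash
python3 -m pendant '[0.03,0,-0.03,0,0.6, 0.06,0,-0.04,0,0.6, 0.1,0,-0.04,0.05,0.6, 0.1,0.0,-0.04,0.1,0.6, 0.1,0.0,-0.04,0.16,0.6, 0.1,0.0,-0.04,0.22,0.6, 0.1,0.0,-0.04,0.28,0.6, 0.1,0.0,-0.04,0.34,0.6, 0.1,0.0,-0.04,0.4,0.6, 0.1,0,-0.04,0.45,0.6]'
python3 - <<'E'
from h import *
state();img('top');img('wrist')
for r in ctrl.masks_of('saddle_top','wrist')[:1]:
      p=np.argwhere(r['pixels']);print(round(r['confidence'],2),len(p),p.min(0),p.max(0))
tips('saddle_top','top',.072);tips('grip_center','top',.153);tips('grip_center','scene',.153)
togo([.572,-.05,.02])
E
```

```text
time: 14.1
ee_pos: [0.5094, -0.1743, 0.0173]
tool_rot: [-0.003, 0.413, 0.911, 0.0]
wrist_force: [0.3, 0.2, -8.6]
width: 0.0436
gripper_force: 49.9
t 14.1 tcp [ 0.5094 -0.1743  0.0173] x [-0.659  0.752  0.005] y [ 0.752  0.659 -0.002] z [-0.005  0.003 -1.   ] F [ 0.3  0.2 -8.6] w 0.04364260561911872 49.909324049949646 q [-0.43  0.07  2.04  0.    1.04 -1.15]
0.67 5626 [155 216] [238 300]
grip_center top 0.67 [349.  155.5] [ 0.6222 -0.2965  0.153 ]
grip_center scene 0.49 [175.1 196.2] [ 0.7168 -0.2003  0.153 ]
t 14.4 tcp [ 0.5111 -0.1752  0.0189] x [-0.663  0.748  0.002] y [ 0.748  0.663 -0.001] z [-0.001  0.001 -1.   ] F [ 0.4 -0.4 -7.6] w 0.043830731317747604 49.911741614341736 q [-0.43  0.07  2.03  0.    1.04 -1.15]
togo mm [ 53.3 128.6  -1. ] share [ 0.178  0.429 -0.003]
```

```bash
python3 -m pendant '[0.02,0.05,0,0.06,0.6, 0.04,0.1,0,0.12,0.6, 0.06,0.15,0,0.18,0.6, 0.08,0.2,0,0.24,0.6, 0.1,0.25,0,0.3,0.6, 0.12,0.3,0,0.36,0.6, 0.14,0.35,0,0.41,0.6, 0.16,0.4,0,0.46,0.6, 0.178,0.429,0,0.46,0.6, 0.178,0.429,0,0.46,0.6]'
python3 - <<'E'
from h import *
state();im=img('wrist','w10.png')
r=ctrl.masks_of('saddle_top','wrist')
for q in r[:2]:
  p=np.argwhere(q['pixels']);print('saddle',round(q['confidence'],2),len(p),p.min(0),p.max(0))
tips('lift_pad','wrist',.086);tips('saddle_top','wrist',.074)
for q in ctrl.masks_of('lift_pad','wrist')[:2]:
  p=np.argwhere(q['pixels']);print('plate',round(q['confidence'],2),len(p),p.min(0),p.max(0))
for n in('top','scene'):img(n);tips('lift_pad',n,.086);tips('saddle_top',n,.074)
cv2.imwrite('pics/w10b.png',cv2.resize(im[:,:,::-1],(800,600),interpolation=cv2.INTER_CUBIC))
E
```

```text
time: 15.23
ee_pos: [0.5736, -0.0486, 0.0197]
tool_rot: [-0.0, 0.705, 0.709, 0.001]
wrist_force: [-0.7, 0.8, -8.3]
width: 0.0438
gripper_force: 49.9
t 15.23 tcp [ 0.5736 -0.0486  0.0197] x [-0.006  1.     0.001] y [1.    0.006 0.001] z [ 0.001  0.001 -1.   ] F [-0.7  0.8 -8.3] w 0.04375559315739777 49.914870858192444 q [-0.18  0.14  1.95  0.    1.05 -0.18]
saddle 0.92 5553 [154 216] [237 300]
lift_pad wrist 0.69 [262.5   4.9] [0.5727 0.0532 0.086 ]
saddle_top wrist 0.94 [256.5 199.2] [ 0.5706 -0.0194  0.074 ]
plate 0.63 4780 [  0 206] [ 57 316]
lift_pad top 0.66 [248.1 181.4] [0.561  0.0539 0.086 ]
lift_pad scene 0.85 [267.6 221.3] [0.5881 0.0762 0.086 ]
saddle_top scene 0.62 [246.7 202.4] [ 0.5569 -0.0303  0.074 ]
```

View pics/w10b.png

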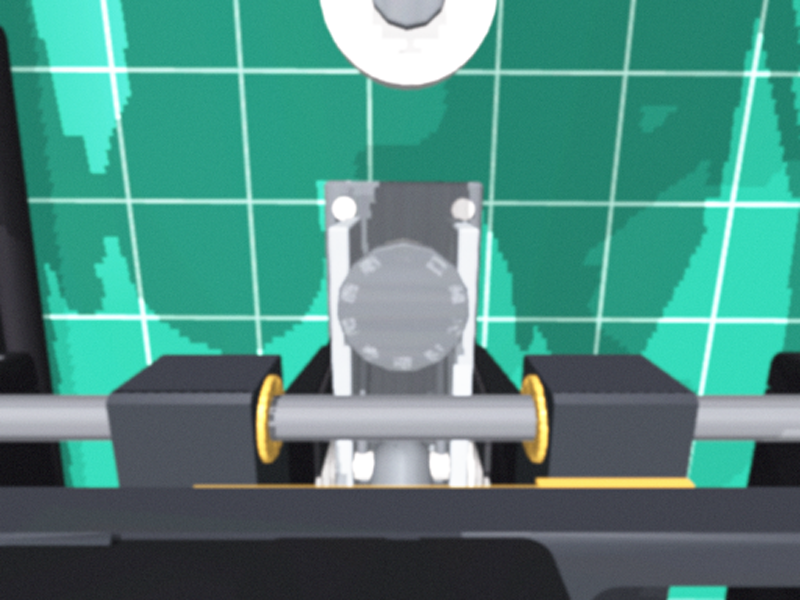

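```bash
python3 - <<'E'
from h import *
state()
e=at_z('wrist',(261.3,54.5),.086);e2=at_z('wrist',(261.3,54.5),.078);s=at_z('wrist',(258,195.5),.074);print(e,e2,s,'pad',e+[0,.02,0])
for c in(321,497): print(at_z('wrist',(c*.64,0),.086))
E
```

```text
t 15.78 tcp [ 0.5729 -0.0507  0.0198] x [-0.001  1.    -0.   ] y [1.    0.001 0.   ] z [ 0. -0. -1.] F [-0.4 -0.  -8.3] w 0.04365082333142056 49.91179347038269 q [-0.18  0.14  1.96 -0.    1.05 -0.18]
[0.57276512 0.03732162 0.086     ] [0.57286026 0.0387563  0.078     ] [ 0.57158686 -0.01765529  0.074     ] pad [0.57276512 0.05732162 0.086     ]
[0.55355581 0.05471521 0.086     ]
[0.59221151 0.05465771 0.086     ]
```

```bash
python3 -m pendant '[0,0.003,0.02,0,0.6, 0,0.003,0.033,0,0.6, 0,0.003,0.033,0,0.6, 0.05,0.003,0.033,0,0.6, 0.1,0.003,0.033,0,0.6, 0.13,0.003,0.033,0,0.6, 0.15,0.003,0.033,0,0.6, 0.15,0.003,0.033,0,0.6]'
python3 - <<'E'
from h import *
state();im=img('wrist','w11.png')
g=cv2.cvtColor(im,cv2.COLOR_RGB2GRAY)
for q in ctrl.masks_of('saddle_top','wrist')[:2]:
  p=np.argwhere(q['pixels']);print('saddle',round(q['confidence'],2),len(p),p.min(0),p.max(0))
for z in(.086,):tips('lift_pad','wrist',z)
for q in ctrl.masks_of('lift_pad','wrist')[:1]:
  m=q['pixels'];p=np.argwhere(m);print('plate',round(q['confidence'],2),len(p),p.min(0),p.max(0))
  for r in range(0,200,8):
    c=np.where(m[r])[0]; print(r,c.min() if len(c) else '',c.max() if len(c) else '',end='; ')
c=cv2.HoughCircles(cv2.medianBlur(g,5),cv2.HOUGH_GRADIENT,1,30,param1=100,param2=30,minRadius=15,maxRadius=80);print(c)
E
```

```text
time: 16.45
ee_pos: [0.5737, -0.0043, 0.0097]
tool_rot: [-0.0, 0.706, 0.708, -0.0]
wrist_force: [0.5, -0.7, -8.5]
width: 0.0436
gripper_force: 49.9
t 16.45 tcp [ 0.5737 -0.0043  0.0097] x [-0.003  1.     0.   ] y [ 1.     0.003 -0.   ] z [-0.  0. -1.] F [ 0.5 -0.7 -8.5] w 0.04362372721989836 49.91242289543152 q [-0.1   0.15  1.96  0.    1.03 -0.1 ]
saddle 0.57 4455 [169 217] [236 299]
lift_pad wrist 0.63 [262.5 115.8] [0.574  0.0611 0.086 ]
plate 0.72 17251 [  0 204] [176 511]
0 215 511; 8 215 316; 16 215 316; 24 214 315; 32 214 314; 40 214 314; 48 214 313; 56 214 312; 64 214 312; 72 214 311; 80 214 310; 88 212 309; 96 208 310; 104 206 313; 112 205 315; 120 204 315; 128 205 315; 136 207 313; 144 210 309; 152 214 305; 160 221 298; 168 231 288; 176 256 262; 184  ; 192  ; [[[258.5 118.5  57. ]
  [256.5 191.5  45.2]]]
```

```bash
python3 - <<'E'
from h import *
c=ctrl.calibration('wrist');K=np.array(c['intrinsics']);H=np.array(c['hand_eye'])
def rel(p,h): # h = height above TCP (tool -z)
    d=H[:3,:3]@np.linalg.inv(K)@np.array([*p,1.]);return H[:3,3]+d*((-h-H[2,3])/d[2])
tz=.0095
print('saddle',rel((258,195.5),.062-.0078)*1000,'houghnow',rel((256.5,191.5),.062-.0078)*1000)
for p in((259.5,119.5),(258.5,118.5),(262.5,115.8)): print('pad',rel(p,.086-tz)*1000)
E
```

```text
saddle [ 33.0646382   -1.31695945 -54.2       ] houghnow [ 34.86264195  -1.9671502  -54.2       ]
pad [ 65.58898893  -0.80131095 -76.5       ]
pad [ 65.92207751  -1.1426076  -76.5       ]
pad [ 66.81412892   0.22103652 -76.5       ]
```

```bash
python3 -m pendant '[0.04,0.002,0,0,0.6, 0.08,0.002,0,0,0.6, 0.11,0.002,0,0,0.6, 0.11,0.002,0,0,0.6, 0.11,0.002,0.006,0,0.6, 0.11,0.002,0.008,0,0.6, 0.11,0.002,0.008,0,0.6]'
python3 - <<'E'
from h import *
c=ctrl.calibration('wrist');K=np.array(c['intrinsics']);H=np.array(c['hand_eye'])
state();im=img('wrist','w12.png');g=cv2.cvtColor(im,cv2.COLOR_RGB2GRAY)
print(cv2.HoughCircles(cv2.medianBlur(g,5),cv2.HOUGH_GRADIENT,1,30,param1=100,param2=30,minRadius=15,maxRadius=80))
def rel(p,h):
    d=H[:3,:3]@np.linalg.inv(K)@np.array([*p,1.]);return H[:3,3]+d*((-h-H[2,3])/d[2])
for r in ctrl.tip_of('lift_pad','wrist')[:1]: p=np.array(r['point'])*[512,384];print(p,r['confidence'],rel(p,.086-.0075)*1000)
m=ctrl.masks_of('lift_pad','wrist')[0]['pixels']
for r in range(150,270,6):
    c=np.where(m[r])[0]; print(r,c.min() if len(c) else '',c.max() if len(c) else '',end='; ')
E
```

```text
time: 17.23
ee_pos: [0.5748, 0.0276, 0.0079]
tool_rot: [0.0, 0.707, 0.708, 0.0]
wrist_force: [-0.4, 0.8, -6.7]
width: 0.0432
gripper_force: 49.9
t 17.23 tcp [0.5748 0.0276 0.0079] x [-0.001  1.    -0.   ] y [1.    0.001 0.001] z [ 0.001 -0.    -1.   ] F [-0.4  0.8 -6.7] w 0.04315166921764559 49.91538763046265 q [-0.05  0.16  1.96 -0.    1.02 -0.05]
[[[256.5 209.5  23.6]]]
[259.6864 197.9136] 0.77 [ 38.41067421  -0.75492213 -78.5       ]
150 213 306; 156 213 305; 162 214 305; 168 214 304; 174 214 304; 180 212 303; 186 209 305; 192 206 307; 198 205 309; 204 204 309; 210 204 308; 216 204 308; 222 206 307; 228 209 304; 234 213 300; 240 217 296; 246 224 290; 252 236 278; 258  ; 264  ;
```

```bash
python3 -m pendant '[0,0,0.004,0,0.6, 0,0,0.004,0,0, 0,0,0.004,0,-0.6, 0,0,0.004,0,-1, 0,0,0.004,0,-1, 0,0,0.004,0,-1, 0,0,0.004,0,-1, 0,0,0.004,0,-1]'
python3 -m pendant '[0,0,-0.08,0,-1, 0,0,-0.2,0,-1, 0,0,-0.34,0,-1, 0,0,-0.48,0,-1, 0,0,-0.62,0,-1, 0,0,-0.74,0,-1, 0,0,-0.8,0,-1, 0,0,-0.8,0,-1]'
python3 - <<'E'
from h import *
state()
for n in('wrist','top','scene'):
  img(n,n+'13.png');tips('lift_pad',n,.086,1);tips('saddle_top',n,.062,1);tips('grip_center',n,.143,2);tips('jack_grip',n,.036,1)
  for q in ctrl.masks_of('jack_grip',n)[:1]:
    p=np.argwhere(q['pixels']);print('jackmask',round(q['confidence'],2),len(p),p.min(0),p.max(0))
for P in([.574,-.153,.143],[.574,-.0024,.045]): print(px('top',P),px('scene',P))
E
```

```text
time: 18.05
ee_pos: [0.5745, 0.0276, 0.0063]
tool_rot: [0.0, 0.707, 0.708, 0.0]
wrist_force: [-0.2, 0.6, -0.2]
width: 0.0821
gripper_force: 0.0
time: 18.72
ee_pos: [0.5774, 0.0275, 0.2534]
tool_rot: [0.004, 0.707, 0.708, 0.004]
wrist_force: [-0.3, 0.2, -0.2]
width: 0.095
gripper_force: 0.0
t 18.72 tcp [0.5774 0.0275 0.2534] x [-0.001  1.    -0.001] y [1.    0.001 0.012] z [ 0.012 -0.001 -1.   ] F [-0.3  0.2 -0.2] w 0.09496742328396576 0.0 q [-0.05 -0.07  1.76 -0.    1.44 -0.05]
lift_pad wrist 0.75 [255.7 145.2] [0.5713 0.063  0.086 ]
saddle_top wrist 0.45 [395.6 251.4] [ 0.7485 -0.0739  0.062 ]
jack_grip wrist 0.94 [254.9 169.8] [0.5673 0.0277 0.036 ]
jackmask 0.84 4770 [116 230] [310 275]
grip_center top 0.66 [304.8 171.2] [ 0.5757 -0.1426  0.143 ]
jack_grip top 0.53 [286.7 123.7] [ 0.7918 -0.1001  0.036 ]
jackmask 0.73 256 [166 278] [179 319]
lift_pad scene 0.91 [267.7 220. ] [0.5836 0.0737 0.086 ]
saddle_top scene 0.41 [265.4 219.3] [0.5716 0.0575 0.062 ]
grip_center scene 0.49 [215.8 178.5] [ 0.576  -0.1445  0.143 ]
jack_grip scene 0.79 [257.9 222. ] [0.5805 0.0333 0.036 ]
jackmask 0.74 1329 [167 205] [237 272]
[307.85525728 171.53367039] [214.19029498 177.0167608 ]
[263.66633603 179.80932454] [250.468143   214.35010361]
```

```bash
python3 -m pendant '[-0.12,0,0.02,0,-1, -0.25,0,0.05,0,-1, -0.37,0,0.09,0,-1, -0.48,0,0.13,0,-1, -0.56,0,0.16,0,-1, -0.592,0,0.18,0,-1, -0.592,0,0.18,0,-1, -0.592,0,0.18,0,-1]'
python3 - <<'E'
from h import *
state();im=img('wrist','w14.png');tips('grip_center','wrist',.143,2)
for nm in('grip_center','jack_grip'):
 for q in ctrl.masks_of(nm,'wrist')[:1]:
  m=q['pixels'];p=np.argwhere(m);print(nm,round(q['confidence'],2),len(p),p.min(0),p.max(0))
  for r in range(20,300,12):
    c=np.where(m[r])[0]; print(r,c.min() if len(c) else '',c.max() if len(c) else '',end='; ')
for y in(-.12,-.153,-.185): print(px('wrist',[.575,y,.045+.649*(abs(y)-.0024)]))
E
```

```text
time: 20.28
ee_pos: [0.5745, -0.1497, 0.192]
tool_rot: [-0.001, 0.707, 0.707, 0.0]
wrist_force: [0.8, 0.4, 0.2]
width: 0.0954
gripper_force: 0.0
t 20.28 tcp [ 0.5745 -0.1497  0.192 ] x [-0.     1.     0.001] y [ 1.     0.    -0.001] z [-0.001  0.001 -1.   ] F [0.8 0.4 0.2] w 0.09541137170872518 0.0 q [-0.35  0.01  1.79  0.    1.35 -0.35]
grip_center wrist 0.88 [256.2 207.8] [ 0.5727 -0.1526  0.143 ]
grip_center 0.97 3054 [155 240] [253 273]
20  ; 32  ; 44  ; 56  ; 68  ; 80  ; 92  ; 104  ; 116  ; 128  ; 140  ; 152  ; 164 243 271; 176 242 271; 188 241 271; 200 241 271; 212 241 271; 224 241 271; 236 241 271; 248 240 272; 260  ; 272  ; 284  ; 296  ; jack_grip 0.88 11499 [  0 226] [252 287]
20 227 287; 32 227 287; 44 231 284; 56 231 284; 68 231 284; 80 232 283; 92 232 283; 104 232 283; 116 233 282; 128 233 282; 140 232 282; 152 232 281; 164 233 280; 176 242 271; 188 243 271; 200 242 271; 212 242 271; 224 241 271; 236 242 271; 248 241 270; 260  ; 272  ; 284  ; 296  ; [259.00811013 162.93851356]
[259.08406048 208.23145427]
[259.16574481 256.94385563]
```

```bash
python3 -m pendant '[-0.01,0,0.1,0,-1, -0.01,0,0.2,0,-1, -0.01,0,0.27,0,-0.6, -0.01,0,0.27,0,0, -0.01,0,0.27,0,0.5, -0.01,0,0.27,0,0.9, -0.01,0,0.27,0,0.9, -0.01,0,0.27,0,0.9, -0.01,0,0.27,0,0.9, -0.01,0,0.27,0,0.9]' 25
python3 -m pendant '[0,0,0,0,0.9, 0,0,0,0,0.9, 0,0,0,0,0.9, 0,0,0,0,0.9]'
python3 - <<'E'
from h import *
state()
# arc in shares from a0
import numpy as np
a0=.575
for da in np.arange(.06,.64,.06):
    a=a0-da;print(round(da,2),'x',round(-(.18*np.cos(a)-.18*np.cos(a0))/.3,3),'z',round((.18*np.sin(a0)-.18*np.sin(a))/.3,3))
E
```

```text
time: 21.32
ee_pos: [0.5752, -0.1532, 0.1123]
tool_rot: [0.001, 0.707, 0.708, 0.0]
wrist_force: [0.3, -0.1, 0.2]
width: 0.0469
gripper_force: 0.0
time: 21.65
ee_pos: [0.5743, -0.153, 0.1112]
tool_rot: [-0.0, 0.707, 0.708, -0.0]
wrist_force: [-1.8, -0.1, 1.8]
width: 0.0236
gripper_force: 25.0
t 21.65 tcp [ 0.5743 -0.153   0.1112] x [-0.001  1.     0.   ] y [ 1.     0.001 -0.001] z [-0.001  0.    -1.   ] F [-1.8 -0.1  1.8] w 0.023574745621996324 24.998854994773865 q [-0.35  0.07  1.86 -0.    1.21 -0.35]
0.06 x -0.019 z 0.031
0.12 x -0.035 z 0.063
0.18 x -0.05 z 0.095
0.24 x -0.063 z 0.129
0.3 x -0.074 z 0.163
0.36 x -0.083 z 0.198
0.42 x -0.089 z 0.234
0.48 x -0.094 z 0.269
0.54 x -0.096 z 0.305
0.6 x -0.096 z 0.341
```

```bash
python3 -m pendant '[-0.01,0,0.016,0,0.9, -0.019,0,0.031,0,0.9, -0.027,0,0.047,0,0.9, -0.035,0,0.063,0,0.9, -0.042,0,0.079,0,0.9, -0.05,0,0.095,0,0.9, -0.057,0,0.112,0,0.9, -0.063,0,0.129,0,0.9, -0.069,0,0.146,0,0.9, -0.074,0,0.163,0,0.9]'
```

```text
time: 22.48
ee_pos: [0.5743, -0.1762, 0.0631]
tool_rot: [-0.0, 0.707, 0.707, -0.001]
wrist_force: [-6.1, -1.9, 9.6]
width: 0.0237
gripper_force: 25.0
```

```bash
python3 -m pendant '[-0.005,0,0.018,0,0.9, -0.009,0,0.035,0,0.9, -0.012,0,0.053,0,0.9, -0.015,0,0.071,0,0.9, -0.018,0,0.089,0,0.9, -0.02,0,0.106,0,0.9, -0.021,0,0.124,0,0.9, -0.022,0,0.142,0,0.9, -0.022,0,0.16,0,0.9, -0.022,0,0.172,0,0.9]'
python3 - <<'E'
from h import *
state()
for n in('top','scene'):
  img(n,n+'15.png');tips('lift_pad',n,.105,1);tips('saddle_top',n,.097,1);tips('grip_center',n,.043,1);tips('prototype',n,.09,3);tips('peak_knob',n,.166,1)
E
```

```text
time: 23.32
ee_pos: [0.5743, -0.1837, 0.0112]
tool_rot: [0.001, 0.707, 0.708, -0.001]
wrist_force: [-5.6, -4.1, 9.0]
width: 0.0234
gripper_force: 25.0
t 23.32 tcp [ 0.5743 -0.1837  0.0112] x [-0.001  1.    -0.003] y [ 1.     0.001 -0.001] z [-0.001 -0.003 -1.   ] F [-5.6 -4.1  9. ] w 0.02336581475400304 24.999161660671234 q [-0.4   0.21  1.89 -0.    1.04 -0.4 ]
lift_pad top 0.86 [244.9 176.3] [0.5756 0.0642 0.105 ]
grip_center top 0.64 [244.1 177.6] [0.5858 0.069  0.043 ]
prototype top 0.81 [117.  268.8] [0.276  0.5076 0.09  ]
prototype top 0.78 [200.3 246.1] [0.34   0.2255 0.09  ]
prototype top 0.6 [199.8 162.8] [0.6357 0.2244 0.09  ]
peak_knob top 0.54 [218.5 202. ] [0.4771 0.1525 0.166 ]
lift_pad scene 0.62 [268.4 213.4] [0.5717 0.0676 0.105 ]
saddle_top scene 0.44 [264.4 214.5] [0.5781 0.0564 0.097 ]
grip_center scene 0.52 [208.3 189.7] [ 0.571  -0.1916  0.043 ]
prototype scene 0.93 [427. 238.] [0.3524 0.5315 0.09  ]
prototype scene 0.82 [343.5 212.1] [0.414  0.2659 0.09  ]
prototype scene 0.79 [297.2 252.1] [0.6341 0.2162 0.09  ]
peak_knob scene 0.56 [304.2 194. ] [0.4791 0.142  0.166 ]
```

```bash
python3 -m pendant '[0,0,0.007,0,0.9, 0,0,0.014,0,0.9, 0,0,0.02,0,0.9, 0,0,0.02,0,0.9, 0,0,0.02,0,0.9]'
```

```text
time: 24.33
ee_pos: [0.5745, -0.1836, 0.0055]
tool_rot: [0.001, 0.707, 0.708, -0.001]
wrist_force: [-6.3, -3.8, 8.9]
width: 0.0235
gripper_force: 25.0
```

```bash
python3 -m pendant '[0,0,0.007,0,0.9, 0,0,0.014,0,0.9, 0,0,0.014,0,0.9, 0,0,0.014,0,0.9]'
```

```text
time: 24.67
ee_pos: [0.5747, -0.1835, 0.0014]
tool_rot: [0.001, 0.707, 0.708, -0.001]
wrist_force: [-5.8, -3.5, 9.3]
width: 0.0234
gripper_force: 25.0
```

```bash
python3 - <<'E'
from h import *
im=img('wrist','w16.png')
for nm in('grip_center','jack_grip','jack_handle'):
 for q in ctrl.masks_of(nm,'wrist')[:1]:
  m=q['pixels'];p=np.argwhere(m);print(nm,round(q['confidence'],2),len(p),p.min(0),p.max(0))
  for r in range(0,300,16):
    c=np.where(m[r])[0]; print(r,c.min() if len(c) else '',c.max() if len(c) else '',end='; ')
tips('grip_center','wrist',.041)
print()
for a in(-.05,-.025,0,.03,.06):
  print(a,[px('wrist',[.5745,-.0024-r*np.cos(a),.045+r*np.sin(a)+.012*np.cos(a)]).round(1) for r in(.14,.18)])
for f in('scene13.png','scene15.png'):
  pass
img('scene','scene16.png')
a=[cv2.cvtColor(cv2.imread('pics/'+f),cv2.COLOR_BGR2GRAY) for f in('scene13.png','scene16.png')]
# tongue stud match
for (u,v) in((267,220),):
  T=a[0][v-8:v+9,u-10:u+11];Rr=cv2.matchTemplate(a[1][v-35:v+25,u-25:u+26],T,cv2.TM_CCOEFF_NORMED);_,mx,_,l=cv2.minMaxLoc(Rr);print('stud shift',l[0]+10-25,l[1]+8-35,mx)
for dz in(0,.02,.028,.035): print(dz,px('scene',[.573,.0585,.086+dz]).round(1))
E
```

```text
grip_center 0.72 5475 [168 231] [310 284]
0  ; 16  ; 32  ; 48  ; 64  ; 80  ; 96  ; 112  ; 128  ; 144  ; 160  ; 176 233 281; 192 232 283; 208 232 283; 224 233 283; 240 234 281; 256  ; 272  ; 288 234 280; jack_grip 0.92 23374 [  0 201] [310 315]
0 201 315; 16 202 314; 32 202 314; 48 202 313; 64 203 313; 80 204 312; 96 205 311; 112 204 311; 128 206 310; 144 206 309; 160 240 274; 176 232 283; 192 231 283; 208 232 283; 224 232 283; 240 234 281; 256  ; 272  ; 288 234 280; jack_handle 0.76 11563 [  0 231] [310 283]
0 239 277; 16 239 277; 32 240 276; 48 240 276; 64 240 276; 80 240 276; 96 240 275; 112 241 275; 128 241 274; 144 241 274; 160 242 273; 176 233 282; 192 232 283; 208 232 283; 224 232 283; 240 234 280; 256  ; 272  ; 288 234 280; grip_center wrist 0.58 [258.4 251.9] [ 0.5735 -0.1837  0.041 ]

-0.05 [array([260.7, 174.9]), array([260.5, 255.1])]
-0.025 [array([260.7, 176.7]), array([260.5, 259.7])]
0 [array([260.8, 178.3]), array([260.6, 264.2])]
0.03 [array([260.9, 180.2]), array([260.8, 269.8])]
0.06 [array([261. , 181.8]), array([260.9, 275.4])]
stud shift 1 -4 0.8502078652381897
0 [265.7 215.7]
0.02 [265.9 212.2]
0.028 [265.9 210.8]
0.035 [266.  209.5]
```

```bash
python3 -m pendant '[0,0,0,0,0.9, 0,0,0,0,0.9]' 60; python3 -m pendant '[0,0,0.007,0,0.9, 0,0,0.007,0,0.9, 0,0,0.007,0,0.9]'
python3 - <<'E'
from h import *
img('scene','scene17.png');img('top','top17.png')
def sub(f0,f1,u,v,w=10,s=8):
  a=[cv2.resize(cv2.cvtColor(cv2.imread('pics/'+f),cv2.COLOR_BGR2GRAY),None,fx=s,fy=s,interpolation=cv2.INTER_CUBIC) for f in(f0,f1)]
  u,v=u*s,v*s;k=w*s;M=14*s
  T=a[0][v-k:v+k,u-k:u+k];R_=cv2.matchTemplate(a[1][v-k-M:v+k+M,u-k-M:u+k+M],T,cv2.TM_CCOEFF_NORMED);_,mx,_,l=cv2.minMaxLoc(R_);return (l[0]-M)/s,(l[1]-M)/s,round(mx,3)
for w in(6,8,10): print('scene stud',sub('scene13.png','scene17.png',267,217,w),'top stud',sub('top1.png','top17.png',246,178,w))
for dz in(0,.02,.028): print(dz,px('scene',[.573,.0585,.086+dz]).round(2),px('top',[.573,.0585,.086+dz]).round(2))
for n,f in(('scene','scene0.png'),):
  print('proto',sub(f,'scene17.png',298,238,12),'still ref',sub(f,'scene17.png',187,240,10))
E
```

```text
time: 25.13
ee_pos: [0.5747, -0.1835, 0.0015]
tool_rot: [0.001, 0.707, 0.708, -0.001]
wrist_force: [-5.8, -3.6, 9.8]
width: 0.0228
gripper_force: 60.0
time: 25.38
ee_pos: [0.5749, -0.1835, -0.0002]
tool_rot: [0.001, 0.707, 0.708, -0.001]
wrist_force: [-5.7, -3.9, 11.2]
width: 0.0228
gripper_force: 60.0
scene stud (0.875, -4.875, 0.935) top stud (-1.0, -2.0, 0.956)
scene stud (0.875, -4.75, 0.922) top stud (-1.0, -2.0, 0.963)
scene stud (0.875, -4.75, 0.882) top stud (-1.0, -1.875, 0.951)
0 [265.67 215.66] [246.72 178.18]
0.02 [265.87 212.19] [246.53 176.87]
0.028 [265.95 210.78] [246.45 176.33]
proto (5.25, 0.25, 0.914) still ref (0.0, 0.0, 0.998)
```

```bash
python3 -m pendant '[0,0,0.008,0,0.9, 0,0,0.008,0,0.9, 0,0,0.008,0,0.9, 0,0,0.008,0,0.9]'
python3 - <<'E'
from h import *
im=img('wrist','w18.png')
m=ctrl.masks_of('jack_handle','wrist')[0]['pixels']
for r in(100,130,184,200,210,220):
    c=np.where(m[r])[0]; print(r,c.min(),c.max())
t=img('scene','scene18.png')
for nm in('rod_vase','rod_bundle','paper_cup','card_tube','stick_pot'):tips(nm,'scene',0,1)
# pointer direction on the dial, from top: dark pixels round the knob
top=cv2.cvtColor(img('top','top18.png'),cv2.COLOR_RGB2GRAY);o=cv2.cvtColor(cv2.imread('pics/top0.png'),cv2.COLOR_BGR2GRAY)
for th in range(-180,180,20):
  v=[[g[tuple(np.round(px('top',[.480+r*np.cos(np.radians(th)),.149+r*np.sin(np.radians(th)),.143])[::-1]).astype(int))] for r in(.018,.022,.026,.03)] for g in(o,top)]
  print(th,np.mean(v[0]).round(),np.mean(v[1]).round())
E
```

```text
time: 25.82
ee_pos: [0.575, -0.1834, -0.001]
tool_rot: [0.0, 0.707, 0.708, -0.001]
wrist_force: [-11.1, -1.6, 19.3]
width: 0.0231
gripper_force: 60.0
100 241 275
130 240 274
184 232 283
200 232 282
210 232 283
220 233 281
rod_vase scene 0.62 [387.2 300.1] [0.5715 0.5136 0.    ]
rod_bundle scene 0.9 [273.1 181.9] [ 0.3734 -0.0358  0.    ]
paper_cup scene 0.68 [187.4 249.6] [ 0.7884 -0.1119  0.    ]
card_tube scene 0.88 [222.3 269.9] [0.7813 0.0304 0.    ]
stick_pot scene 0.81 [167.6 227.7] [ 0.7611 -0.226   0.    ]
-180 208.0 223.0
-160 198.0 223.0
-140 219.0 228.0
-120 201.0 221.0
-100 151.0 162.0
-80 152.0 163.0
-60 152.0 162.0
-40 191.0 204.0
-20 204.0 214.0
0 188.0 174.0
20 193.0 102.0
40 179.0 195.0
60 183.0 196.0
80 175.0 204.0
100 102.0 220.0
120 210.0 228.0
140 213.0 223.0
160 201.0 212.0
```

```bash
python3 -c "
from cell import ctrl
print(ctrl.finish_job())"
```

```text
the job is handed in; nothing more can be done
None
```

I handed the job in at about 26 s with the handle held at its stop (about 19 N on the tool). The peak pointer was reset, then carried to about 2.7 rad by my image estimate; the jack is centred under the pad, the plate is up about 28 mm (roughly 0.11 rad), the prototype was still on the plate, and the five bystanders I checked hadn't moved.

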